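# Stack a puppet's torso core in the gluing jig

## Task

Build up the puppet's torso core in the yellow-walled gluing jig: set the cream torso block squarely into the pocket, lay the blue spacer on it, then pull the coral chest plate up out of its snap-in painting stand and seat it on top with its neck up. Each part must lie flat and fully down on the one below, and must be set down, not dropped. Leave the brush pot, the two paint jars and the spatula standing or lying where they are.

Things in the scene. Friction and masses are not known exactly. Their poses are not given: they have to be found in the camera images.
- jig: fixed gluing jig: aluminium base 110 x 90 x 8 mm; two yellow C-shaped end walls facing each other along x, 52 mm above the base, steel lead-in strips on top flaring out to 60 mm. Outside about 80 x 64 mm. Their 8 mm thick side lips reach 14 mm in from each end of the pocket, so each long side has a 35 mm wide gap in the middle for the fingers. Origin: centre of the underside; z up
- pocket (a point): centre of the pocket's black floor, on top of the jig's base plate, 8 mm above the bench; the pocket is 63 mm long along x and 47 mm wide along y; z up
- torso: cream torso block, 60 x 44 x 34 mm (x, y, z), 80 to 150 g, with a brass disc on each short end; loose on the bench. Origin: centre of the underside; z up. Goes first into the pocket, length along the pocket's length (either way round)
- spacer: blue spacer plate, 60 x 44 x 14 mm (x, y, z), 35 to 70 g, loose on the bench. Origin: centre of the underside; z up. Goes second, length along the pocket's length (either way round)
- chest: coral chest plate: plate 60 x 44 x 12 mm (x, y, z) with half-round short ends, and in the middle of its top a square neck, 22 x 22 mm, from 12 to 46 mm above the underside. 40 to 85 g. Starts snapped into the painting stand. Origin: centre of the plate's underside; z up. Goes last, length along the pocket's length (either way round)
- stand: fixed painting stand: black base 124 x 66 x 10 mm, wooden seat 25 mm above the bench with strips 4 mm higher beside the plate's long sides; at both x ends a sprung steel jaw snaps over the plate's round end: 28 to 41 mm from the centre, up to 16 mm above the seat. A straight pull up of 5 to 15 N frees the plate within 8 mm. Origin: centre of the underside; x along the plate's length, z up
- brush_pot: white brush pot, 60 mm diameter, 90 mm high, with four brushes to 173 mm height; stands beyond one end of the jig. Bystander. Origin: centre of the underside
- jar_ochre: small amber paint jar with a white cap, 42 mm diameter, 48 mm high, beside a short end of the torso block. Bystander. Origin: centre of the underside
- jar_green: small green paint jar with a white cap, 42 mm diameter, 48 mm high, beside a short end of the spacer. Bystander. Origin: centre of the underside
- spatula: modelling spatula, 140 mm long, lying flat on the bench between jig and stand. Bystander. Origin: middle of its length at bench level; x along it, handle to -x
Things that resemble listed ones, but are neither listed nor needed, are in the scene too. Of the things that look like the chest, the larger one is meant. What is shaped like the spacer but purple is not meant.

How it is judged:
By the outcome, as a careful person would: the job done as asked, in the order asked, and still so for the second after the job is handed in, with the robot touching nothing.
It also fails if it takes over 72 s, if anything falls off the work surface, if the arm or the gripper's body presses on something with over 40 N, if the wrist force passes 120 N, or if a joint passes its speed limit or range.

## Robot

A 6-joint arm with a two-finger parallel gripper is mounted at the origin on the work surface. World frame = base frame: x ahead of the robot, y to its left, z up, the work surface at z = 0. Lengths are in m, angles in rad, forces in N, time in s.
With the tool pointing down it reaches from about 0.35 to 0.85 m from the base axis. Payload 8.1 kg.
Tool frame: the origin (TCP) lies midway between the tips of the shut fingers; the grasp point (between the pads) lies 19 mm behind it; z points along the fingers, x is the direction in which the jaws open and shut, and the axes are right-handed (so a half turn about z gives the same grasp; the last joint's range is limited). The gripper opens to 93 mm and grips with 3 to 60 N. Pads are 15 mm wide; open, the fingers measure 128 mm over their backs; the gripper's body (75 mm by 188 mm) begins 65 mm behind the grasp point.
Start: joints at [1.236, 0.13, 1.488, -0, 1.523, -0.085], TCP at [0.148, 0.581, 0.219] pointing down, gripper open.
Joint ranges: [-2.96, 2.96], [-0.89, 2.26], [0.02, 2.5], [-1.34, 4.48], [0, 2.73], [-2.66, 2.66]. Speed limits (rad/s): [2.39, 2.39, 2.79, 3.14, 3.14, 3.14].

## Interface

Orientations are given as [roll, pitch, yaw] about the fixed x, y, z axes, in that order (R = Rz(yaw) Ry(pitch) Rx(roll)).
In Python, from workcell import bot, cams gives the robot as it stands.
- The arm moves only by the shell command python3 -m creep 'ROWS' [FORCE]. ROWS is a JSON object of lists of equal length, an entry for each row: "hand": the finger opening in cm, from 0 to 9.3; "offset": the shift along the tool's x, y, z in cm, a list of three; "dr": the turn, a rotation vector about the tool's x, y, z in rad, a list of three. In form: {"hand": [hand, ...], "offset": [[x, y, z], ...], "dr": [[rx, ry, rz], ...]}. A call has 1 to 20 rows; each row is the pose to reach, as a shift and turn from the pose commanded when the call began, along the tool's axes at that moment; what a row does not reach only later rows make up. A row lasts 1/12 s, in which the tool goes at most 41.7 mm and 7.16 degrees, less where a joint would pass 70% of its speed; a pose out of reach is approached as far as the arm can. A call with a gripper value outside its range is refused whole. The fingers move at their own pace and stop on an object; FORCE is the grip in N (left out, the last holds). Time passes only in rows, so rows that repeat a pose let the fingers close. It gives the time, the measured TCP pose, the force and the opening at its end, in the units of the state.
- bot.state(): the state, without advancing time (a new reading comes with each control period).
- cams.capture(name): name is "scene" or "top" or "wrist"; returns a dict with "color" (480x640x3 uint8, red, green, blue), "mtx" (3x3 intrinsics, pixels), "T" (4x4, takes a point from camera to world coordinates). Camera axes: x right, y down, z forward; pixel columns grow to the right and rows downward; lengths in m; the calibration is good to about 2 mm. The wrist camera is an equidistant fisheye: a pixel r from the principal point sees the ray r / f radians off the axis. A picture is of the moment at which its call begins. There is no depth.
- bot.finish_job(): hands the job in, once; it reports no verdict.
The state is a dict: "time_s": time; "joint_positions": joint angles; "qvel": joint speeds; "joint_efforts": joint torques, N m; "ee_pos": TCP position; "ee_rot": TCP orientation; "contact_force": force on the tool from outside, world axes, zero at the start; "ft_torque": the same for the moment, N m; "finger_gap": finger opening in m.
Only numpy, scipy, OpenCV 4.12 (cv2) and the standard library are available. Lean on these libraries where they do the work, as an engineer would, in place of code of your own. Each camera call takes 0.05 s, during which the arm holds its last target. There are 200 camera calls.

## Working session

There is one attempt and no reset: what is moved stays moved. The work goes in short steps, Python scripts to look and compute and a shell command to move; the robot and the scene stay as the last step left them, time stands still between calls to the robot, and variables do not carry over. Pictures are saved under pics/ and viewed, on a budget of 10 in all, crops included, one or two more only if the job needs it, and the job is handed in when it is done.

```bash
ls; mkdir -p pics; python3 - <<'E'
from workcell import bot,cams
import cv2,numpy as np
print(bot.state())
for n in ("top","scene"):
    c=cams.capture(n); cv2.imwrite(f"pics/{n}0.png",c["color"][:,:,::-1]); np.savez(f"pics/{n}0.npz",**c); print(n,c["mtx"].round(1).tolist(),c["T"].round(3).tolist())
E
```

```text
pics
{'time_s': 0.0, 'joint_positions': array([ 1.23559579e+00,  1.31122440e-01,  1.48929189e+00,  9.30271246e-06,
        1.52303199e+00, -8.53687937e-02]), 'qvel': array([ 0.00173868, -0.0008021 ,  0.00121371,  0.00078804,  0.00113705,
       -0.00111784]), 'joint_efforts': array([-1.96133937e-03, -5.59849226e+01, -4.91739786e+01,  7.64376065e-02,
        3.61090084e-02, -1.17383697e-04]), 'ee_pos': array([0.14810779, 0.58082777, 0.21760368]), 'ee_rot': array([-3.14142534e+00,  1.84612771e-03,  1.32096429e+00]), 'contact_force': array([-0.37480392, -0.34450935,  0.71105472]), 'ft_torque': array([ 0.05020706, -0.03136351,  0.00382825]), 'finger_gap': 0.0928944832377555}
top [[435.5, 0.0, 309.2], [0.0, 435.5, 245.8], [0.0, 0.0, 1.0]] [[0.012, -0.99, 0.137, 0.47], [-1.0, -0.013, -0.009, 0.014], [0.011, -0.137, -0.99, 0.985], [0.0, 0.0, 0.0, 1.0]]
scene [[453.7, 0.0, 315.6], [0.0, 453.7, 241.5], [0.0, 0.0, 1.0]] [[0.409, 0.575, -0.709, 1.26], [0.912, -0.271, 0.306, -0.3], [-0.016, -0.772, -0.635, 0.669], [0.0, 0.0, 0.0, 1.0]]
```

View pics/top0.png

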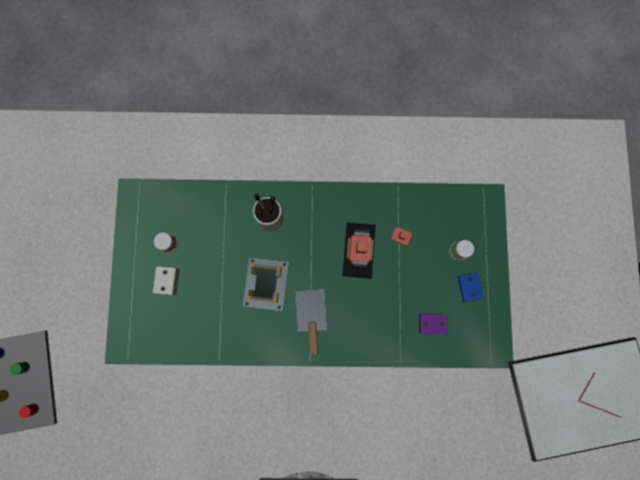

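View pics/scene0.png

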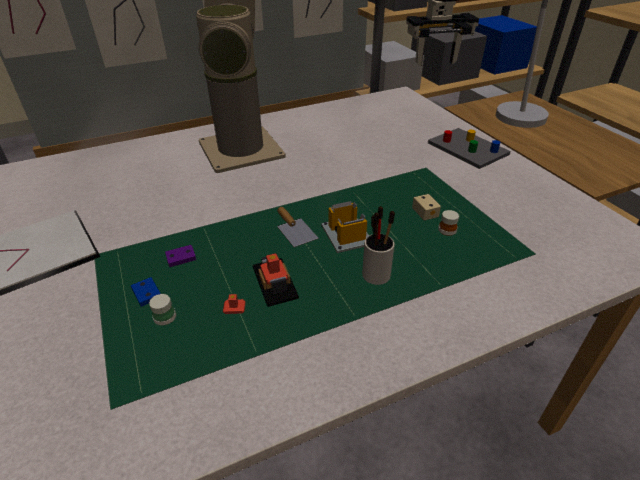

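Top view: cream torso (165,281) with ochre jar at (164,242); jig (266,285) with pot (267,213); spatula (311,320); stand with chest (360,250), small look-alike (402,236); blue spacer (471,288), green jar (462,250), purple decoy (433,324). The scene view agrees, and the arm blocks nothing.

```bash
cat > h.py <<'E'
import cv2,numpy as np
from scipy.spatial.transform import Rotation as R
def ray(c,uv,fish=False):
    uv=np.atleast_2d(np.asarray(uv,float)); K=c["mtx"]
    x=(uv[:,0]-K[0,2])/K[0,0]; y=(uv[:,1]-K[1,2])/K[1,1]
    if fish:
        r=np.hypot(x,y)+1e-12; s=np.sin(r)/r; d=np.c_[x*s,y*s,np.cos(r)]
    else: d=np.c_[x,y,np.ones(len(x))]
    return c["T"][:3,3], d@c["T"][:3,:3].T
def plane(c,uv,z,fish=False):
    o,d=ray(c,uv,fish); return (o+d*((z-o[2])/d[:,2])[:,None])[:,:2]
RNG={"yellow":((18,110,60),(32,255,255)),"blue":((108,120,50),(122,255,255)),"coral":((0,130,60),(9,255,255)),
     "cream":((12,15,100),(32,110,255)),"purple":((128,80,30),(160,255,255))}
def blobs(c,name,minA=30):
    m=cv2.inRange(cv2.cvtColor(c["color"],cv2.COLOR_RGB2HSV),*map(np.array,RNG[name]))
    cs,_=cv2.findContours(m,cv2.RETR_EXTERNAL,cv2.CHAIN_APPROX_NONE)
    return sorted([k for k in cs if cv2.contourArea(k)>minA],key=cv2.contourArea,reverse=True)
def rect(pts):  # world mm rect: centre, sides long/short, yaw of long side deg
    (cx,cy),(w,h),a=cv2.minAreaRect((np.asarray(pts)*1000).astype(np.float32))
    if w<h: w,h,a=h,w,a+90
    return round(cx,1),round(cy,1),round(w,1),round(h,1),round((a+90)%180-90,1)
E
python3 - <<'E'
from h import *
c=dict(np.load("pics/top0.npz"))
for n,z in (("cream",.034),("blue",.014),("purple",.014),("coral",.037),("yellow",.06)):
    for k in blobs(c,n,25)[:3]:
        print(n,k[:,0].mean(0).round(),cv2.contourArea(k),rect(plane(c,k[:,0],z)))
hsv=cv2.cvtColor(c["color"],cv2.COLOR_RGB2HSV)
for p in ((165,275),(471,283),(361,240),(255,266),(277,302),(165,242)): print(p,hsv[p[1],p[0]])
E
```

```text
cream [312. 338.] 161.0 (403.0, -3.0, 63.7, 14.3, 5.0)
blue [470. 287.] 476.0 (517.5, -355.2, 57.9, 44.8, 9.4)
purple [433. 324.] 500.0 (435.9, -268.9, 60.6, 41.3, -89.4)
coral [359. 250.] 354.0 (598.5, -106.4, 57.9, 44.2, -5.4)
coral [400. 236.] 168.0 (626.2, -197.8, 37.8, 27.3, 67.1)
coral [ 24. 412.] 99.0 (247.1, 591.7, 22.6, 22.1, -84.3)
(165, 275) [ 60   8 159]
(471, 283) [110 196 129]
(361, 240) [  4 129 156]
(255, 266) [28 40 83]
(277, 302) [30 14 88]
(165, 242) [107  13 173]
```

```bash
python3 - <<'E'
import cv2
i=cv2.imread("pics/top0.png"); cv2.imwrite("pics/crop.png",cv2.resize(i[200:345,140:500],None,fx=2.2,fy=2.2,interpolation=cv2.INTER_CUBIC))
E
```

```text
(no output)
```

View pics/crop.png

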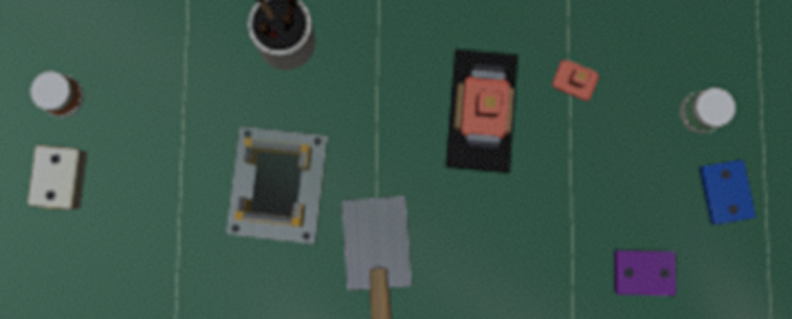

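Crop (offset 140,200, ×2.2): torso corners (37,147)…(72,209); jig base corners (240,129), (327,136), (314,242), (228,232); stand (456,50)–(510,171); spacer is free at its long sides.

```bash
cat >> h.py <<'E'
def move(s,xyz,yaw):  # offset cm in tool axes, dr (rotvec tool) to reach tool-down pose
    R0=R.from_euler("xyz",s["ee_rot"]); R1=R.from_euler("xyz",[np.pi,0,yaw])
    o=R0.inv().apply(np.array(xyz)-s["ee_pos"])*100; d=(R0.inv()*R1).as_rotvec()
    n=max(np.linalg.norm(o)/4.17,np.degrees(np.linalg.norm(d))/7.16); print("offset",o.round(2),"dr",d.round(4),"rows>=",round(n,1))
E
python3 - <<'E'
from h import *
from workcell import bot,cams
c=dict(np.load("pics/top0.npz"))
f=lambda L:np.array(L)/2.2+[140,200]
for n,L,z in (("torso",[(37,147),(82,148),(28,207),(72,209)],.034),("jig",[(240,129),(327,136),(228,232),(314,242)],.008),("stand",[(456,50),(518,54),(447,166),(510,171)],.010),("spacer",[(703,166),(743,161),(713,223),(755,217)],.014)):
    print(n,rect(plane(c,f(L),z)))
s=bot.state(); w=cams.capture("wrist"); np.savez("pics/w0.npz",**w); cv2.imwrite("pics/w0.png",w["color"][:,:,::-1])
T=np.eye(4);T[:3,:3]=R.from_euler("xyz",s["ee_rot"]).as_matrix();T[:3,3]=s["ee_pos"]
print(w["mtx"],(np.linalg.inv(T)@w["T"]).round(4))
t=rect(plane(c,f([(37,147),(82,148),(28,207),(72,209)]),.034))
move(s,[t[0]/1e3,t[1]/1e3,.20],np.radians(90+t[4]))
E
```

```text
torso (521.8, 317.7, 63.0, 44.4, -5.1)
jig (519.7, 101.0, 108.1, 89.3, -5.9)
stand (598.0, -108.5, 122.3, 64.4, -4.4)
spacer (516.8, -357.6, 58.0, 43.3, 8.0)
[[371.64829954   0.         316.08372172]
 [  0.         371.64829954 235.30214114]
 [  0.           0.           1.        ]] [[ 1.000e+00 -5.000e-04  1.000e-04  1.400e-03]
 [ 5.000e-04  9.619e-01  2.733e-01 -7.600e-02]
 [-2.000e-04 -2.733e-01  9.619e-01 -1.663e-01]
 [ 0.000e+00  0.000e+00  0.000e+00  1.000e+00]]
offset [-16.27  42.71   1.79] dr [-0.0003  0.0016 -0.1607] rows>= 11.0
```

```bash
python3 -m creep '{"hand":[9.3,9.3,9.3,9.3,9.3,9.3,9.3,9.3,9.3,9.3,9.3,9.3,9.3,9.3],"offset":[[-1.3,3.4,0.1],[-2.6,6.8,0.3],[-3.9,10.2,0.4],[-5.2,13.7,0.6],[-6.5,17.1,0.7],[-7.8,20.5,0.9],[-9.1,23.9,1],[-10.4,27.3,1.1],[-11.7,30.7,1.3],[-13,34.2,1.4],[-14.3,37.6,1.6],[-15.6,41,1.7],[-16.3,42.7,1.8],[-16.3,42.7,1.8]],"dr":[[0,0,-0.013],[0,0,-0.025],[0,0,-0.04],[0,0,-0.05],[0,0,-0.065],[0,0,-0.08],[0,0,-0.09],[0,0,-0.1],[0,0,-0.115],[0,0,-0.13],[0,0,-0.14],[0,0,-0.155],[0,0,-0.16],[0,0,-0.16]]}'
python3 - <<'E'
from h import *
from workcell import bot,cams
w=cams.capture("wrist"); np.savez("pics/w1.npz",**w); cv2.imwrite("pics/w1.png",w["color"][:,:,::-1])
E
```

```text
time_s: 1.32
ee_pos: [0.5245, 0.3146, 0.1997]
ee_rot: [-3.142, 0.002, 1.477]
contact_force: [-0.6, 0.1, -0.6]
finger_gap: 0.0928
```

View pics/w1.png

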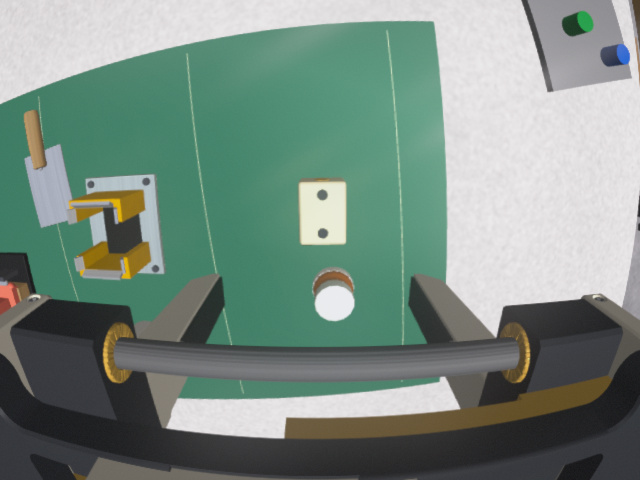

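The torso top spans (300,181)–(347,245), clear, with the ochre jar at (334,295) on the +x side; the jig is at the left edge with walls (105,205)/(115,262).

```bash
cat >> h.py <<'E'
def seg(c,lo,hi,box,z,fish=True):  # largest blob in hsv range within pixel box -> world rect on plane z
    x0,y0,x1,y1=box; m=cv2.inRange(cv2.cvtColor(c["color"],cv2.COLOR_RGB2HSV),np.array(lo),np.array(hi))
    b=np.zeros_like(m); b[y0:y1,x0:x1]=m[y0:y1,x0:x1]
    k=max(cv2.findContours(b,cv2.RETR_EXTERNAL,cv2.CHAIN_APPROX_NONE)[0],key=cv2.contourArea)
    print("px",cv2.minAreaRect(k)); return rect(plane(c,k[:,0],z,fish))
E
python3 - <<'E'
from h import *
from workcell import bot
w=dict(np.load("pics/w1.npz")); hsv=cv2.cvtColor(w["color"],cv2.COLOR_RGB2HSV)
for p in ((310,185),(323,212),(323,248),(375,212),(115,181),(150,220),(107,202),(125,230)): print(p,hsv[p[1],p[0]])
r=seg(w,(20,15,190),(40,80,255),(280,165,370,262),.034); print(r)
move(bot.state(),[r[0]/1e3,r[1]/1e3,.10],np.radians(90+r[4]))
E
```

```text
(310, 185) [ 33  25 234]
(323, 212) [ 33  23 236]
(323, 248) [ 76 102 143]
(375, 212) [ 77 100 151]
(115, 181) [ 96  24 202]
(150, 220) [ 99  24 202]
(107, 202) [113  13 179]
(125, 230) [45  9 55]
px ((322.0, 213.0), (62.0, 46.0), 90.0)
(522.8, 321.7, 58.6, 41.9, -4.5)
offset [ 0.56 -0.04  9.98] dr [-0.001   0.0008 -0.0146] rows>= 2.4
```

```bash
python3 -m creep '{"hand":[9.3,9.3,9.3,9.3,9.3],"offset":[[0.2,0,2.5],[0.4,0,5.5],[0.56,0,8],[0.56,0,8],[0.56,0,8]],"dr":[[0,0,-0.005],[0,0,-0.01],[0,0,-0.015],[0,0,-0.015],[0,0,-0.015]]}'
python3 - <<'E'
from h import *
from workcell import bot,cams
w=cams.capture("wrist"); np.savez("pics/w2.npz",**w)
r=seg(w,(20,15,190),(40,80,255),(240,130,420,300),.034); print(r)
move(bot.state(),[r[0]/1e3,r[1]/1e3,.004],np.radians(90+r[4]))
E
```

```text
time_s: 1.78
ee_pos: [0.52, 0.3236, 0.1191]
ee_rot: [-3.138, 0.002, 1.497]
contact_force: [0.1, 1.0, 0.4]
finger_gap: 0.0931
px ((312.0, 244.0), (78.0, 60.0), 90.0)
(522.5, 321.9, 58.2, 42.4, -4.2)
offset [-0.22  0.12 11.73] dr [-0.0005  0.0001 -0.0007] rows>= 2.8
```

```bash
python3 -m creep '{"hand":[9.3,9.3,9.3,9.3,9.3,9.3,9.3,9.3],"offset":[[-0.1,0.06,3],[-0.2,0.12,6],[-0.2,0.12,8.5],[-0.2,0.12,10],[-0.2,0.12,11],[-0.2,0.12,11.4],[-0.2,0.12,11.4],[-0.2,0.12,11.4]],"dr":[[0,0,0],[0,0,0],[0,0,0],[0,0,0],[0,0,0],[0,0,0],[0,0,0],[0,0,0]]}'
python3 - <<'E'
from h import *
from workcell import bot
move(bot.state(),[.5225,.3219,.004],np.radians(90-4.2))
E
```

```text
time_s: 2.5
ee_pos: [0.5246, 0.3222, 0.0087]
ee_rot: [3.139, -0.001, 1.496]
contact_force: [0.5, 0.3, 0.4]
finger_gap: 0.0928
offset [-0.05 -0.21  0.47] dr [ 0.0024 -0.0015 -0.0014] rows>= 0.1
```

```bash
for i in 1 2 3 4; do python3 -m creep '{"hand":[9.3],"offset":[[0,0,0]],"dr":[[0,0,0]]}' | grep ee_; done
```

```text
ee_pos: [0.5247, 0.3222, 0.0088]
ee_rot: [3.139, -0.002, 1.496]
ee_pos: [0.5245, 0.322, 0.0084]
ee_rot: [3.139, -0.001, 1.496]
ee_pos: [0.524, 0.3217, 0.0078]
ee_rot: [3.14, -0.001, 1.496]
ee_pos: [0.5237, 0.3216, 0.0073]
ee_rot: [3.141, -0.001, 1.496]
```

```bash
for i in 1 2 3 ; do python3 -m creep '{"hand":[9.3,9.3],"offset":[[0,0,0],[0,0,0]],"dr":[[0,0,0],[0,0,0]]}' | grep ee_; done
```

```text
ee_pos: [0.5233, 0.3214, 0.0067]
ee_rot: [3.142, -0.0, 1.496]
ee_pos: [0.5232, 0.3214, 0.0065]
ee_rot: [-3.141, 0.0, 1.496]
ee_pos: [0.5233, 0.3214, 0.0066]
ee_rot: [-3.142, 0.0, 1.496]
```

```bash
python3 -m creep '{"hand":[9.3,6,4,4,4,4,4,4,4],"offset":[[0.05,-0.08,0.2],[0.05,-0.08,0.2],[0.05,-0.08,0.2],[0.05,-0.08,0.2],[0.05,-0.08,0.2],[0.05,-0.08,0.2],[0.05,-0.08,0.2],[0.05,-0.08,0.2],[0.05,-0.08,0.2]],"dr":[[0,0,0],[0,0,0],[0,0,0],[0,0,0],[0,0,0],[0,0,0],[0,0,0],[0,0,0],[0,0,0]]}' 25; sleep 0
python3 -m creep '{"hand":[4,4,4,4],"offset":[[0,0,-0.1],[0,0,-0.5],[0,0,-0.5],[0,0,-0.5]],"dr":[[0,0,0],[0,0,0],[0,0,0],[0,0,0]]}'
```

```text
time_s: 4.08
ee_pos: [0.5226, 0.3219, 0.0047]
ee_rot: [3.142, 0.0, 1.496]
contact_force: [-0.0, -1.4, 1.1]
finger_gap: 0.044
time_s: 4.42
ee_pos: [0.5228, 0.3221, 0.0101]
ee_rot: [3.141, -0.0, 1.496]
contact_force: [0.2, 0.4, -1.3]
finger_gap: 0.0441
```

```bash
python3 -m creep '{"hand":[4,4,4,4,4,4,4,4,4,4,4,4,4,4,4,4,4],"offset":[[0,0,-2],[0,0,-5],[0,0,-8],[-1,-0.1,-11],[-3,-0.3,-14],[-6,-0.6,-17],[-9,-0.9,-18.5],[-11.5,-1.2,-19],[-12.8,-1.3,-19],[-13.3,-1.3,-19],[-13.3,-1.3,-19],[-13.3,-1.3,-19],[-13.3,-1.3,-19],[-13.3,-1.3,-19],[-13.3,-1.3,-19],[-13.3,-1.3,-19],[-13.3,-1.3,-19]],"dr":[[0,0,0],[0,0,0],[0,0,0],[0,0,0],[0,0,0],[0,0,0],[0,0,0],[0,0,0],[0,0,0],[0,0,0],[0,0,0],[0,0,0],[0,0,0],[0,0,0],[0,0,0],[0,0,0],[0,0,0]]}'
python3 - <<'E'
from h import *
from workcell import bot,cams
w=cams.capture("wrist"); np.savez("pics/w3.npz",**w); cv2.imwrite("pics/w3.png",w["color"][:,:,::-1]); print(bot.state()["ee_pos"])
E
```

```text
time_s: 5.83
ee_pos: [0.4996, 0.1907, 0.1994]
ee_rot: [-3.141, 0.0, 1.497]
contact_force: [0.7, -0.4, -1.6]
finger_gap: 0.0437
[0.49960344 0.19057767 0.19949176]
```

View pics/w3.png

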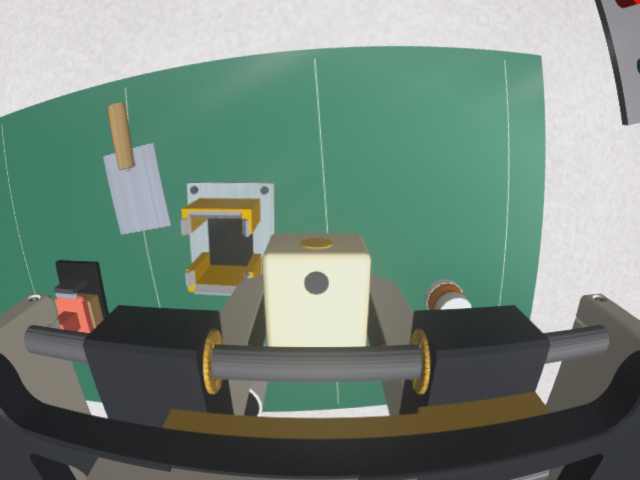

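Torso held level, its near top edge (264–370, ~252); the jig is at (230,240), with its two near screws at (194,190),(264,190); the far part is cut by the finger, so I shift +x to see it whole.

```bash
python3 -m creep '{"hand":[4,4,4,4,4,4,4,4,4],"offset":[[0,1,0],[0,2.5,0],[0,3.7,0],[0,4.2,0],[0,4.2,0],[0,4.2,0],[0,4.2,0],[0,4.2,0],[0,4.2,0]],"dr":[[0,0,0],[0,0,0],[0,0,0],[0,0,0],[0,0,0],[0,0,0],[0,0,0],[0,0,0],[0,0,0]]}' | grep ee
python3 - <<'E'
from h import *
from workcell import bot,cams
w=cams.capture("wrist"); np.savez("pics/w4.npz",**w); print(bot.state()["ee_pos"])
i=w["color"][110:310,140:400,::-1]; cv2.imwrite("pics/w4.png",cv2.resize(i,None,fx=3,fy=3,interpolation=cv2.INTER_CUBIC))
E
```

```text
ee_pos: [0.5412, 0.1872, 0.1997]
ee_rot: [-3.142, -0.0, 1.496]
[0.54124518 0.18724358 0.19977329]
```

View pics/w4.png

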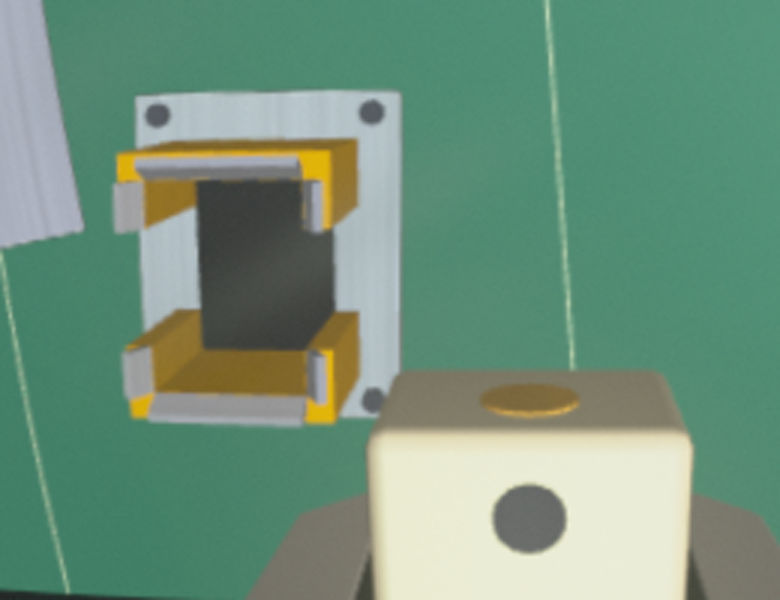

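Crop (offset 140,110, ×3): three base screws (157,115), (371,112), (374,399); wall-top outer corners (117,153), (331,152), (335,422), (131,418); torso top near edge (372–688, ~437).

```bash
python3 - <<'E'
from h import *
from workcell import bot
w=dict(np.load("pics/w4.npz")); s=bot.state()
f=lambda L:np.array(L)/3+[140,110]
P=plane(w,f([(157,115),(371,112),(374,399)]),.008,True)*1e3
d1,d2=P[0]-P[1],P[2]-P[1]; print("screws",P.round(1),"centre",((P[0]+P[2])/2).round(1),np.linalg.norm(d1),np.linalg.norm(d2),"yaw",np.degrees([np.arctan2(d2[1],d2[0]),np.arctan2(d1[1],d1[0])-np.pi/2]))
Q=plane(w,f([(117,153),(331,152),(335,422),(131,418)]),.060,True); print("rim",(Q*1e3).round(1).tolist(),(Q.mean(0)*1e3).round(1),rect(Q))
E_=plane(w,f([(136,96),(400,92)]),.008,True)*1e3; print("base near edge",E_.round(1).tolist())
fl=plane(w,f([(197,181),(335,181),(204,349),(334,349)]),.008,True); print("floor",(fl*1e3).round(1).tolist())
# held torso in tool frame
t=plane(w,f([(370,435),(690,435),(530,518)]),s["ee_pos"][2]+.0293,True); t=np.c_[t,np.full(3,s["ee_pos"][2]+.0293)]
print("torso tool mm",(R.from_euler("xyz",s["ee_rot"]).inv().apply(t-s["ee_pos"])*1e3).round(1).tolist())
E
```

```text
screws [[468.7  71.2]
 [475.7 143.1]
 [571.4 134.2]] centre [520.  102.7] 72.24497124148395 96.03461391401807 yaw [  -5.34234998 -185.62887237]
rim [[477.5, 75.5], [484.3, 138.3], [562.2, 130.6], [556.6, 67.4]] [520.1 103. ] (520.3, 103.0, 79.5, 63.4, -5.9)
base near edge [[461.4, 64.5], [470.2, 153.0]]
floor [[492.2, 82.6], [497.0, 129.2], [549.4, 77.2], [553.0, 122.6]]
torso tool mm [[-19.3, -28.9, -29.3], [22.6, -28.9, -29.3], [1.6, -17.2, -29.3]]
```

```bash
python3 - <<'E'
from h import *
from workcell import bot
move(bot.state(),[.520,.1013,.095],np.radians(90-5.5))
E
```

```text
offset [-8.73 -1.48 10.48] dr [ 0.0001 -0.      0.0215] rows>= 3.3
```

```bash
python3 -m creep '{"hand":[4,4,4,4,4,4,4,4,4,4,4,4,4,4,4,4],"offset":[[-2,-0.4,0],[-4.5,-0.8,0],[-7,-1.2,0],[-8.4,-1.5,1],[-8.7,-1.5,3],[-8.7,-1.5,6],[-8.7,-1.5,8.5],[-8.7,-1.5,10],[-8.7,-1.5,10.5],[-8.7,-1.5,10.5],[-8.7,-1.5,10.5],[-8.7,-1.5,10.5],[-8.7,-1.5,10.5],[-8.7,-1.5,10.5],[-8.7,-1.5,10.5],[-8.7,-1.5,10.5]],"dr":[[0,0,0.005],[0,0,0.01],[0,0,0.015],[0,0,0.0215],[0,0,0.0215],[0,0,0.0215],[0,0,0.0215],[0,0,0.0215],[0,0,0.0215],[0,0,0.0215],[0,0,0.0215],[0,0,0.0215],[0,0,0.0215],[0,0,0.0215],[0,0,0.0215],[0,0,0.0215]]}'
python3 - <<'E'
from h import *
from workcell import bot,cams
w=cams.capture("wrist"); np.savez("pics/w5.npz",**w); print(bot.state()["ee_pos"])
i=w["color"][110:350,200:440,::-1]; cv2.imwrite("pics/w5.png",cv2.resize(i,None,fx=2.5,fy=2.5,interpolation=cv2.INTER_CUBIC))
E
```

```text
time_s: 8.02
ee_pos: [0.5204, 0.1016, 0.0951]
ee_rot: [3.141, -0.0, 1.475]
contact_force: [-0.6, 0.3, -1.3]
finger_gap: 0.0439
[0.52025629 0.10153092 0.09496573]
```

View pics/w5.png

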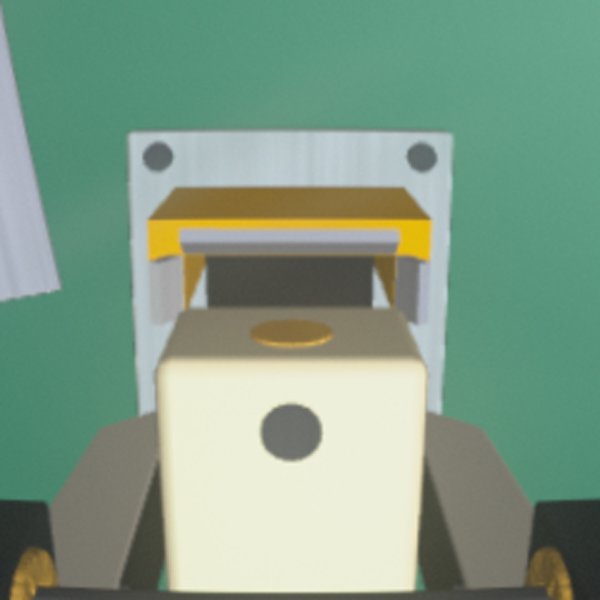

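Torso is centred over the jig laterally: rim corners (149,219),(431,219) mid 290, screws mid 289.8, torso edge mid 291.5 (≈0.3 mm). Now check the lengthwise fit.

```bash
python3 - <<'E'
from h import *
from workcell import bot
w=dict(np.load("pics/w5.npz")); s=bot.state(); R0=R.from_euler("xyz",s["ee_rot"])
def T(L,z):
    q=plane(w,np.array(L)/2.5+[200,110],z,True); return (R0.inv().apply(np.c_[q,np.full(len(q),z)]-s["ee_pos"])*1e3).round(1).tolist()
print("rim",T([(149,219),(431,219)],.060)); print("screws",T([(157.5,156),(422,156)],.008))
print("torso bottom",T([(178,308),(408,308)],s["ee_pos"][2]-.0047)); print("torso top",T([(157,362),(426,362)],s["ee_pos"][2]+.0293))
E
```

```text
rim [[-29.8, -40.1, 34.9], [32.6, -40.1, 34.9]]
screws [[-35.0, -48.6, 86.9], [37.7, -48.5, 86.9]]
torso bottom [[-20.1, -28.1, 4.7], [24.1, -28.1, 4.7]]
torso top [[-19.5, -28.8, -29.3], [22.8, -28.7, -29.3]]
```

```bash
python3 -m creep '{"hand":[4,4,4,4,4,4,4,4,4,4,4,4,4,4],"offset":[[-0.02,-0.05,0.5],[-0.02,-0.05,1.2],[-0.02,-0.05,2],[-0.02,-0.05,3],[-0.02,-0.05,4],[-0.02,-0.05,5],[-0.02,-0.05,6],[-0.02,-0.05,6.8],[-0.02,-0.05,7.4],[-0.02,-0.05,7.7],[-0.02,-0.05,7.7],[-0.02,-0.05,7.7],[-0.02,-0.05,7.7],[-0.02,-0.05,7.7]],"dr":[[0,0,0],[0,0,0],[0,0,0],[0,0,0],[0,0,0],[0,0,0],[0,0,0],[0,0,0],[0,0,0],[0,0,0],[0,0,0],[0,0,0],[0,0,0],[0,0,0]]}'
python3 -m creep '{"hand":[4,4],"offset":[[0,0,0],[0,0,0]],"dr":[[0,0,0],[0,0,0]]}'
```

```text
time_s: 9.23
ee_pos: [0.5202, 0.1014, 0.0184]
ee_rot: [3.14, -0.0, 1.475]
contact_force: [-0.6, 0.7, -1.8]
finger_gap: 0.0439
time_s: 9.4
ee_pos: [0.5199, 0.1014, 0.018]
ee_rot: [3.141, -0.0, 1.475]
contact_force: [-0.3, -0.0, -1.4]
finger_gap: 0.0441
```

In freely. Lower the last 5 mm.

```bash
python3 -m creep '{"hand":[4,4,4,4,4,4],"offset":[[0,0,0.2],[0,0,0.4],[0,0,0.5],[0,0,0.5],[0,0,0.5],[0,0,0.5]],"dr":[[0,0,0],[0,0,0],[0,0,0],[0,0,0],[0,0,0],[0,0,0]]}'
python3 -m creep '{"hand":[4,4,4],"offset":[[0,0,0.05],[0,0,0.05],[0,0,0.05]],"dr":[[0,0,0],[0,0,0],[0,0,0]]}'
```

```text
time_s: 9.9
ee_pos: [0.5195, 0.1014, 0.0126]
ee_rot: [-3.141, 0.0, 1.475]
contact_force: [-0.6, 0.4, 0.5]
finger_gap: 0.0439
time_s: 10.15
ee_pos: [0.5195, 0.1014, 0.0126]
ee_rot: [-3.141, 0.0, 1.475]
contact_force: [-4.5, -0.1, 6.7]
finger_gap: 0.0441
```

```bash
python3 -m creep '{"hand":[5,6.5,6.5,6.5,6.5,6.5,6.5,6.5,8,9,9,9,9,9,9,9,9,9,9,9],"offset":[[0,0,0],[0,0,0],[0,0,0],[0,0,-1],[0,0,-3],[0,0,-6],[0,0,-9],[0,0,-12],[-1,0.1,-15],[-4,0.4,-17.5],[-7.5,0.7,-18],[-11.5,1,-18],[-15.5,1.4,-18],[-19.5,1.7,-18],[-23.5,2.1,-18],[-27.5,2.5,-18],[-31.5,2.8,-18],[-35.5,3.2,-18],[-39.5,3.6,-18],[-43,3.9,-18]],"dr":[[0,0,0],[0,0,0],[0,0,0],[0,0,0],[0,0,0],[0,0,0],[0,0,0],[0,0,0],[0,0,0],[0,0,-0.02],[0,0,-0.04],[0,0,-0.06],[0,0,-0.08],[0,0,-0.1],[0,0,-0.12],[0,0,-0.15],[0,0,-0.17],[0,0,-0.19],[0,0,-0.21],[0,0,-0.23]]}' 
python3 -m creep '{"hand":[9,9,9,9,9,9,9],"offset":[[-2,1,0],[-2.7,1,0],[-2.7,1,0],[-2.7,1,0],[-2.7,1,0],[-2.7,1,0],[-2.7,1,0]],"dr":[[0,0,0],[0,0,0],[0,0,0],[0,0,0],[0,0,0],[0,0,0],[0,0,0]]}'
python3 - <<'E'
from h import *
from workcell import bot,cams
w=cams.capture("wrist"); np.savez("pics/w6.npz",**w); cv2.imwrite("pics/w6.png",w["color"][:,:,::-1])
r=seg(w,(105,120,60),(125,255,255),(200,100,440,300),.014); print(r)
move(bot.state(),[r[0]/1e3,r[1]/1e3,.06],np.radians(90+r[4]))
E
```

```text
time_s: 11.82
ee_pos: [0.5165, -0.3331, 0.193]
ee_rot: [3.141, 0.001, 1.705]
contact_force: [0.8, -0.1, 0.6]
finger_gap: 0.0899
time_s: 12.4
ee_pos: [0.5307, -0.3546, 0.1925]
ee_rot: [3.141, 0.0, 1.706]
contact_force: [-0.0, 0.3, -0.3]
finger_gap: 0.0901
px ((314.3688659667969, 197.9839630126953), (61.85460662841797, 46.000022888183594), 87.51044464111328)
(517.4, -356.7, 59.4, 43.1, 9.8)
offset [-1.000e-02 -1.350e+00  1.325e+01] dr [ 0.0002  0.0002 -0.0361] rows>= 3.2
```

```bash
python3 -m creep '{"hand":[8,8,8,8,8,8,8,8,8,8],"offset":[[0,-0.5,2],[-0.1,-1,5],[-0.15,-1.35,8.5],[-0.15,-1.35,11],[-0.15,-1.35,12],[-0.15,-1.35,12],[-0.15,-1.35,12],[-0.15,-1.35,12],[-0.15,-1.35,12],[-0.15,-1.35,12]],"dr":[[0,0,-0.01],[0,0,-0.025],[0,0,-0.036],[0,0,-0.036],[0,0,-0.036],[0,0,-0.036],[0,0,-0.036],[0,0,-0.036],[0,0,-0.036],[0,0,-0.036]]}'
python3 - <<'E'
from h import *
from workcell import bot,cams
w=cams.capture("wrist"); np.savez("pics/w7.npz",**w); cv2.imwrite("pics/w7.png",w["color"][:,:,::-1])
r=seg(w,(105,120,60),(125,255,255),(200,100,440,400),.014); print(r)
move(bot.state(),[r[0]/1e3,r[1]/1e3,.002],np.radians(90+r[4]))
E
```

```text
time_s: 13.28
ee_pos: [0.5186, -0.36, 0.0745]
ee_rot: [3.139, 0.003, 1.741]
contact_force: [0.7, 0.7, 0.9]
finger_gap: 0.0801
px ((320.0, 247.5), (89.0, 68.0), 90.0)
(516.6, -356.9, 60.4, 43.2, 9.9)
offset [ 0.34 -0.13  7.2 ] dr [ 0.0018  0.0022 -0.003 ] rows>= 1.7
```

```bash
python3 -m creep '{"hand":[8,8,8,8,8,8,8,8,8,8,8],"offset":[[0.1,-0.07,2],[0.2,-0.1,4],[0.2,-0.1,5.5],[0.2,-0.1,6.5],[0.2,-0.1,6.8],[0.2,-0.1,6.8],[0.2,-0.1,6.8],[0.2,-0.1,6.8],[0.2,-0.1,6.8],[0.2,-0.1,6.8],[0.2,-0.1,6.8]],"dr":[[0,0,0],[0,0,0],[0,0,0],[0,0,0],[0,0,0],[0,0,0],[0,0,0],[0,0,0],[0,0,0],[0,0,0],[0,0,0]]}'
python3 - <<'E'
from h import *
from workcell import bot
move(bot.state(),[.5166,-.3584,.003],np.radians(90+9.9))
E
```

```text
time_s: 14.25
ee_pos: [0.5164, -0.3576, 0.0048]
ee_rot: [3.141, 0.001, 1.741]
contact_force: [0.5, 0.4, -0.5]
finger_gap: 0.0801
offset [-0.08  0.    0.18] dr [ 0.0007  0.0008 -0.0031] rows>= 0.0
```

```bash
python3 -m creep '{"hand":[8,6,4,4,4,4,4,4],"offset":[[0,0,0.15],[0,0,0.15],[0,0,0.15],[0,0,0.15],[0,0,0.15],[0,0,0.15],[0,0,0.15],[0,0,0.15]],"dr":[[0,0,0],[0,0,0],[0,0,0],[0,0,0],[0,0,0],[0,0,0],[0,0,0],[0,0,0]]}' 25
python3 -m creep '{"hand":[4,4,4,4,4,4,4],"offset":[[0,0,-0.5],[0,0,-2],[0,0,-5],[0,0,-8],[0,0,-11],[0,0,-14],[0,0,-16]],"dr":[[0,0,0],[0,0,0],[0,0,0],[0,0,0],[0,0,0],[0,0,0],[0,0,0]]}'
python3 - <<'E'
from h import *
from workcell import bot
move(bot.state(),[.5195,.1014,.16],np.radians(90-5.5))
E
```

```text
time_s: 14.92
ee_pos: [0.516, -0.3573, 0.0026]
ee_rot: [3.142, -0.0, 1.74]
contact_force: [-0.3, -0.4, -0.0]
finger_gap: 0.0434
time_s: 15.5
ee_pos: [0.5169, -0.358, 0.1668]
ee_rot: [3.139, 0.003, 1.741]
contact_force: [0.6, -0.8, -1.0]
finger_gap: 0.0437
offset [45.24  8.02  0.57] dr [0.0028 0.0025 0.2657] rows>= 11.0
```

```bash
python3 -m creep '{"hand":[4,4,4,4,4,4,4,4,4,4,4,4,4,4,4,4,4,4,4,4],"offset":[[2,0.35,0],[5,0.9,0],[9,1.6,0],[13,2.3,0],[17,3,0],[21,3.7,0],[25,4.4,0],[29,5.1,0],[33,5.8,0],[37,6.5,0],[41,7.2,0],[44,7.8,0],[45.2,8,0],[45.2,8,2],[45.2,8,4.5],[45.2,8,6.5],[45.2,8,6.5],[45.2,8,6.5],[45.2,8,6.5],[45.2,8,6.5]],"dr":[[0,0,0.01],[0,0,0.03],[0,0,0.05],[0,0,0.07],[0,0,0.1],[0,0,0.12],[0,0,0.15],[0,0,0.17],[0,0,0.2],[0,0,0.22],[0,0,0.24],[0,0,0.26],[0,0,0.265],[0,0,0.265],[0,0,0.265],[0,0,0.265],[0,0,0.265],[0,0,0.265],[0,0,0.265],[0,0,0.265]]}'
python3 -m creep '{"hand":[4,4,4,4],"offset":[[0,0,0],[0,0,0],[0,0,0],[0,0,0]],"dr":[[0,0,0],[0,0,0],[0,0,0],[0,0,0]]}'
python3 - <<'E'
from h import *
from workcell import bot,cams
w=cams.capture("wrist"); np.savez("pics/w8.npz",**w); s=bot.state(); print(s["ee_pos"],s["ee_rot"])
i=w["color"][110:350,200:440,::-1]; cv2.imwrite("pics/w8.png",cv2.resize(i,None,fx=2.5,fy=2.5,interpolation=cv2.INTER_CUBIC))
move(s,[.5195,.1014,.095],np.radians(90-5.5))
E
```

```text
time_s: 17.17
ee_pos: [0.5199, 0.1017, 0.0997]
ee_rot: [3.139, -0.001, 1.475]
contact_force: [-0.3, 0.1, -0.4]
finger_gap: 0.0437
time_s: 17.5
ee_pos: [0.5188, 0.1017, 0.0981]
ee_rot: [3.141, -0.0, 1.475]
contact_force: [-0.6, 0.5, -0.9]
finger_gap: 0.0439
[0.51870536 0.10168887 0.09792593] [ 3.14115823e+00 -4.20023371e-05  1.47544812e+00]
offset [-0.02  0.08  0.29] dr [ 0.0004 -0.      0.0006] rows>= 0.1
```

View pics/w8.png

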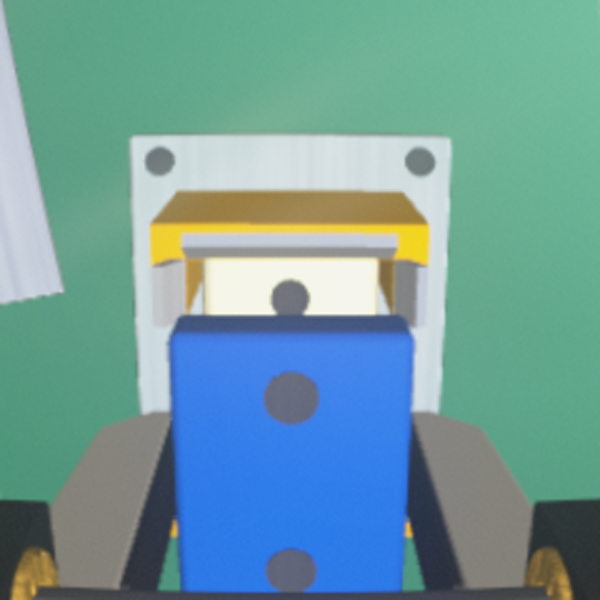

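Spacer is held level over the jig; the torso sits inside (205–380 at row 260). Spacer edges 172–411 mid 291.5 vs rim mid 289.8. Check its end position.

```bash
python3 - <<'E'
from h import *
from workcell import bot
w=dict(np.load("pics/w8.npz")); s=bot.state(); R0=R.from_euler("xyz",s["ee_rot"]); ez=s["ee_pos"][2]
def T(L,z):
    q=plane(w,np.array(L)/2.5+[200,110],z,True); return (R0.inv().apply(np.c_[q,np.full(len(q),z)]-s["ee_pos"])*1e3).round(1).tolist()
print("rim",T([(151,223),(428,223)],.060)); print("screws",T([(159.5,161),(420,161)],.008))
print("bottom",T([(176,317),(408,317)],ez-.0026)); print("top",T([(172,332),(411,332)],ez+.0114))
print("holes",T([(291,398),(291,569)],ez+.0114)); print("torso",T([(205,258),(380,258),(290,299)],.042))
E
```

```text
rim [[-29.9, -38.7, 37.9], [32.4, -38.7, 37.9]]
screws [[-34.9, -46.9, 89.9], [37.6, -46.8, 89.9]]
bottom [[-20.3, -26.9, 2.6], [23.8, -26.9, 2.6]]
top [[-19.3, -28.2, -11.4], [22.6, -28.2, -11.4]]
holes [[1.6, -15.9, -11.4], [1.5, 19.8, -11.4]]
torso [[-19.5, -26.6, 55.9], [23.5, -26.6, 55.9], [1.4, -16.2, 55.9]]
```

```bash
python3 -m creep '{"hand":[4,4,4,4,4,4,4,4,4,4,4,4,4],"offset":[[0,-0.03,0.5],[0,-0.05,1.2],[0,-0.05,2],[0,-0.05,2.8],[0,-0.05,3.6],[0,-0.05,4.2],[0,-0.05,4.6],[0,-0.05,4.8],[0,-0.05,4.8],[0,-0.05,4.8],[0,-0.05,4.8],[0,-0.05,4.8],[0,-0.05,4.8]],"dr":[[0,0,0],[0,0,0],[0,0,0],[0,0,0],[0,0,0],[0,0,0],[0,0,0],[0,0,0],[0,0,0],[0,0,0],[0,0,0],[0,0,0],[0,0,0]]}'
python3 -m creep '{"hand":[4,4,4],"offset":[[0,0,0.1],[0,0,0.2],[0,0,0.2]],"dr":[[0,0,0],[0,0,0],[0,0,0]]}'
```

```text
time_s: 18.63
ee_pos: [0.5184, 0.1018, 0.0501]
ee_rot: [3.141, -0.0, 1.476]
contact_force: [-0.1, -0.4, -0.6]
finger_gap: 0.0436
time_s: 18.88
ee_pos: [0.5179, 0.1017, 0.0474]
ee_rot: [-3.141, 0.0, 1.476]
contact_force: [0.5, -0.5, -0.4]
finger_gap: 0.0439
```

```bash
python3 -m creep '{"hand":[4,4,4,4,4],"offset":[[0,0,0.1],[0,0,0.2],[0,0,0.25],[0,0,0.25],[0,0,0.25]],"dr":[[0,0,0],[0,0,0],[0,0,0],[0,0,0],[0,0,0]]}'
python3 -m creep '{"hand":[4,4,4],"offset":[[0,0,0.05],[0,0,0.08],[0,0,0.08]],"dr":[[0,0,0],[0,0,0],[0,0,0]]}'
```

```text
time_s: 19.3
ee_pos: [0.518, 0.1018, 0.045]
ee_rot: [-3.141, 0.0, 1.476]
contact_force: [-0.0, 0.5, -1.3]
finger_gap: 0.0437
time_s: 19.55
ee_pos: [0.5182, 0.1018, 0.0446]
ee_rot: [3.141, -0.0, 1.476]
contact_force: [-0.7, 0.2, 2.4]
finger_gap: 0.0437
```

```bash
python3 -m creep '{"hand":[5,6.2,6.2,6.2,6.2,6.2,6.2,6.2,6.2,6.2,6.2,6.2,6.2,6.2,6.2,6.2,6.2,6.2,6.2],"offset":[[0,0,0],[0,0,0],[0,0,0],[0,0,-1],[0,0,-3],[0,0,-6],[0,0,-9],[-1,0.5,-12],[-4,2,-14.5],[-8,4,-15.5],[-11.5,5.7,-15.5],[-15,7.5,-15.5],[-18,9,-15.5],[-20.2,10,-15.5],[-20.2,10,-15.5],[-20.2,10,-15.5],[-20.2,10,-15.5],[-20.2,10,-15.5],[-20.2,10,-15.5]],"dr":[[0,0,0],[0,0,0],[0,0,0],[0,0,0],[0,0,0],[0,0,0],[0,0,0],[0,0,0],[0,0,0],[0,0,0],[0,0,0],[0,0,0],[0,0,0],[0,0,0],[0,0,0],[0,0,0],[0,0,0],[0,0,0],[0,0,0]]}'
python3 - <<'E'
from h import *
from workcell import bot,cams
w=cams.capture("wrist"); np.savez("pics/w9.npz",**w)
i=w["color"][90:290,200:440,::-1]; cv2.imwrite("pics/w9.png",cv2.resize(i,None,fx=3,fy=3,interpolation=cv2.INTER_CUBIC))
E
```

```text
time_s: 21.13
ee_pos: [0.5982, -0.1075, 0.1997]
ee_rot: [3.141, -0.0, 1.477]
contact_force: [0.5, 0.6, -0.4]
finger_gap: 0.062
```

View pics/w9.png

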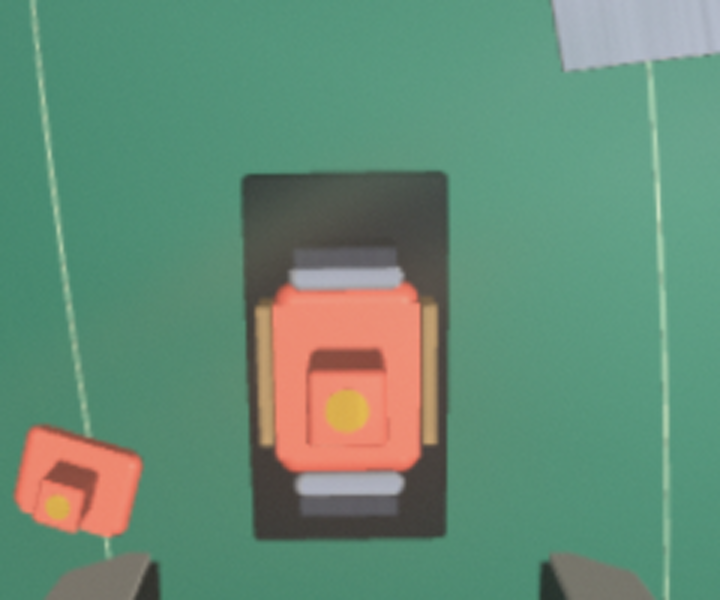

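Chest in stand: black base corners (243,175),(447,171),(446,537),(254,540); neck top (308,370),(385,369),(388,444),(307,446); plate edges x=274/421; jaws at rows ~278 and ~484; the small look-alike at (78,480).

```bash
python3 - <<'E'
from h import *
from workcell import bot
w=dict(np.load("pics/w9.npz")); s=bot.state()
P=lambda L,z: plane(w,np.array(L)/3+[200,90],z,True)
print("base",rect(P([(243,175),(447,171),(446,537),(254,540)],.010)))
n=P([(308,370),(385,369),(388,444),(307,446)],.071); print("neck",rect(n),n.mean(0)*1e3)
print("plate",(P([(274,305),(421,305),(276,455),(421,455)],.037)*1e3).round(1).tolist())
print("jaw tops in/out",(P([(347,267),(347,290),(350,473),(350,496)],.041)*1e3).round(1).tolist())
e=P([(243,175),(254,540),(447,171),(446,537)],.010); print("base side yaw",[np.degrees(np.arctan2(*(e[i+1]-e[i])[::-1])) for i in (0,2)])
E
```

```text
base (598.6, -106.5, 123.4, 65.8, -4.4)
neck (598.2, -106.5, 22.3, 21.4, 86.1) [ 598.31369774 -106.39976194]
plate [[573.4, -126.0], [577.6, -82.3], [620.0, -130.5], [624.2, -85.9]]
jaw tops in/out [[563.7, -103.1], [570.5, -103.8], [626.6, -108.2], [634.1, -108.9]]
base side yaw [np.float64(-4.877602869395918), np.float64(-4.394671895036743)]
```

```bash
python3 - <<'E'
from h import *
from workcell import bot
move(bot.state(),[.5983,-.1079,.041],np.radians(90-4.5))
E
python3 -m creep '{"hand":[5,5,5,5,5,5,5,5,5,5,5,5,5,5,5],"offset":[[0,0,2],[0,0,5],[0,0,8],[0,0,11],[0,0,13],[0,0,14.2],[0,0,14.8],[0,0,15],[0,0,15],[0,0,15],[0,0,15],[0,0,15],[0,0,15],[0,0,15],[0,0,15]],"dr":[[0,0,-0.005],[0,0,-0.01],[0,0,-0.015],[0,0,-0.015],[0,0,-0.015],[0,0,-0.015],[0,0,-0.015],[0,0,-0.015],[0,0,-0.015],[0,0,-0.015],[0,0,-0.015],[0,0,-0.015],[0,0,-0.015],[0,0,-0.015],[0,0,-0.015]]}'
python3 - <<'E'
from h import *
from workcell import bot
move(bot.state(),[.5983,-.1079,.041],np.radians(90-4.5))
E
```

```text
offset [-0.03  0.   15.86] dr [ 0.0002 -0.0001 -0.0151] rows>= 3.8
time_s: 22.43
ee_pos: [0.5985, -0.1089, 0.0496]
ee_rot: [3.141, 0.0, 1.49]
contact_force: [0.5, -0.1, 0.8]
finger_gap: 0.0499
offset [ 0.1  -0.03  0.86] dr [ 0.0004  0.0001 -0.0018] rows>= 0.2
```

```bash
python3 -m creep '{"hand":[5,5,5,5,5,4,3,2,2,2,2,2,2],"offset":[[0.08,0,0.3],[0.08,0,0.6],[0.08,0,0.8],[0.08,0,0.8],[0.08,0,0.8],[0.08,0,0.8],[0.08,0,0.8],[0.08,0,0.8],[0.08,0,0.8],[0.08,0,0.8],[0.08,0,0.8],[0.08,0,0.8],[0.08,0,0.8]],"dr":[[0,0,0],[0,0,0],[0,0,0],[0,0,0],[0,0,0],[0,0,0],[0,0,0],[0,0,0],[0,0,0],[0,0,0],[0,0,0],[0,0,0],[0,0,0]]}' 45
```

```text
time_s: 23.52
ee_pos: [0.5985, -0.108, 0.0415]
ee_rot: [3.141, 0.0, 1.491]
contact_force: [0.1, 1.0, 1.4]
finger_gap: 0.0218
```

```bash
python3 -m creep '{"hand":[2,2,2,2,2,2,2,2,2,2],"offset":[[0,0,-0.1],[0,0,-0.2],[0,0,-0.3],[0,0,-0.4],[0,0,-0.5],[0,0,-0.6],[0,0,-0.8],[0,0,-1.1],[0,0,-1.4],[0,0,-1.8]],"dr":[[0,0,0],[0,0,0],[0,0,0],[0,0,0],[0,0,0],[0,0,0],[0,0,0],[0,0,0],[0,0,0],[0,0,0]]}'
python3 -m creep '{"hand":[2,2,2,2,2,2],"offset":[[0,0,-1],[0,0,-3],[0,0,-6],[0,0,-9],[0,0,-11],[0,0,-11.5]],"dr":[[0,0,0],[0,0,0],[0,0,0],[0,0,0],[0,0,0],[0,0,0]]}'
python3 - <<'E'
from h import *
from workcell import bot
move(bot.state(),[.5190,.1015,.16],np.radians(90-5.5))
E
```

```text
time_s: 24.35
ee_pos: [0.5989, -0.1082, 0.0603]
ee_rot: [3.141, 0.0, 1.491]
contact_force: [0.1, -0.7, -1.2]
finger_gap: 0.0215
time_s: 24.85
ee_pos: [0.6012, -0.1088, 0.1808]
ee_rot: [3.133, 0.002, 1.49]
contact_force: [0.4, -0.1, 0.3]
finger_gap: 0.0219
offset [20.3  -9.89  1.96] dr [0.0085 0.0015 0.0157] rows>= 5.4
```

```bash
python3 -m creep '{"hand":[2,2,2,2,2,2,2,2,2,2,2,2,2,2,2,2,2,2],"offset":[[2,-1,0],[5,-2.4,0],[8.5,-4.1,0],[12,-5.8,0],[15.5,-7.5,0],[18.5,-9,0],[20.2,-9.8,0],[20.2,-9.8,2],[20.2,-9.8,4.5],[20.2,-9.8,6.2],[20.2,-9.8,6.8],[20.2,-9.8,7],[20.2,-9.8,7],[20.2,-9.8,7],[20.2,-9.8,7],[20.2,-9.8,7],[20.2,-9.8,7],[20.2,-9.8,7]],"dr":[[0,0,0],[0,0,0.003],[0,0,0.006],[0,0,0.01],[0,0,0.014],[0,0,0.016],[0,0,0.016],[0,0,0.016],[0,0,0.016],[0,0,0.016],[0,0,0.016],[0,0,0.016],[0,0,0.016],[0,0,0.016],[0,0,0.016],[0,0,0.016],[0,0,0.016],[0,0,0.016]]}'
python3 - <<'E'
from h import *
from workcell import bot,cams
w=cams.capture("wrist"); np.savez("pics/w10.npz",**w); s=bot.state(); print(s["ee_pos"],s["ee_rot"])
i=w["color"][110:350,200:440,::-1]; cv2.imwrite("pics/w10.png",cv2.resize(i,None,fx=2.5,fy=2.5,interpolation=cv2.INTER_CUBIC))
E
```

```text
time_s: 26.35
ee_pos: [0.5173, 0.1011, 0.1049]
ee_rot: [3.141, -0.0, 1.474]
contact_force: [-0.1, -0.5, -0.7]
finger_gap: 0.0218
[0.51721418 0.10116886 0.10475182] [ 3.14094183e+00 -1.23749529e-04  1.47447821e+00]
```

View pics/w10.png

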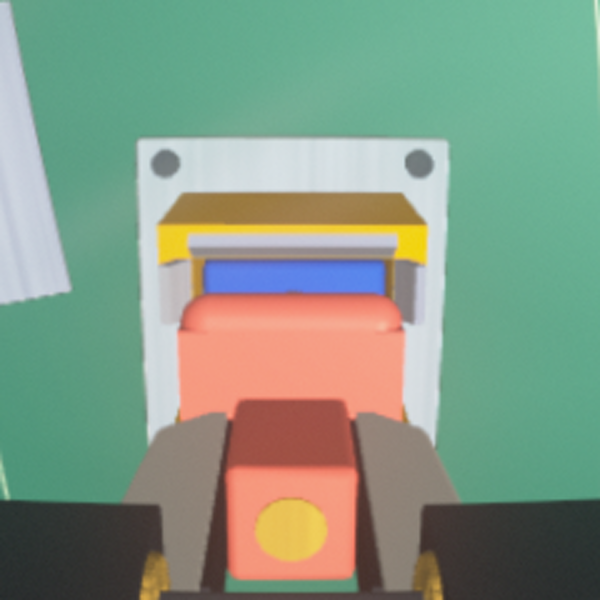

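Chest held level, neck up, over the jig: plate edges 180–404 (mid 292), rim 158–426 (mid 292), blue spacer in the pocket 204–386, neck disc (291,529).

```bash
python3 - <<'E'
from h import *
from workcell import bot
w=dict(np.load("pics/w10.npz")); s=bot.state(); R0=R.from_euler("xyz",s["ee_rot"]); ez=s["ee_pos"][2]
def T(L,z):
    q=plane(w,np.array(L)/2.5+[200,110],z,True); return (R0.inv().apply(np.c_[q,np.full(len(q),z)]-s["ee_pos"])*1e3).round(1).tolist()
print("rim",T([(158,224),(426,224)],.060)); print("screws",T([(165.5,163),(419,163)],.008))
print("disc",T([(291,529)],ez+.0295)); print("neck near/far",T([(229,468),(355,468),(229,579),(355,579)],ez+.0295)); print("plate end flat",T([(180,331),(404,331)],ez-.0045),"bottom",T([(291,297)],ez-.0105))
E
```

```text
rim [[-29.3, -37.2, 44.7], [33.0, -37.2, 44.7]]
screws [[-34.2, -45.5, 96.7], [38.2, -45.5, 96.7]]
disc [[1.5, 0.8, -29.5]]
neck near/far [[-8.6, -10.6, -29.5], [11.9, -10.6, -29.5], [-9.2, 10.8, -29.5], [12.5, 10.8, -29.5]]
plate end flat [[-19.9, -23.5, 4.5], [23.4, -23.5, 4.5]] bottom [[1.6, -28.7, 10.5]]
```

```bash
python3 -m creep '{"hand":[2,2,2,2,2,2,2,2,2,2,2,2],"offset":[[0.02,0.1,0],[0.02,0.18,0.2],[0.02,0.18,0.7],[0.02,0.18,1.2],[0.02,0.18,1.7],[0.02,0.18,2.2],[0.02,0.18,2.5],[0.02,0.18,2.7],[0.02,0.18,2.7],[0.02,0.18,2.7],[0.02,0.18,2.7],[0.02,0.18,2.7]],"dr":[[0,0,0],[0,0,0],[0,0,0],[0,0,0],[0,0,0],[0,0,0],[0,0,0],[0,0,0],[0,0,0],[0,0,0],[0,0,0],[0,0,0]]}'
python3 -m creep '{"hand":[2,2,2,2,2,2],"offset":[[0,0,0.1],[0,0,0.2],[0,0,0.3],[0,0,0.4],[0,0,0.4],[0,0,0.4]],"dr":[[0,0,0],[0,0,0],[0,0,0],[0,0,0],[0,0,0],[0,0,0]]}'
```

```text
time_s: 27.4
ee_pos: [0.5191, 0.1012, 0.0777]
ee_rot: [3.141, -0.0, 1.475]
contact_force: [-0.7, 0.1, -0.8]
finger_gap: 0.0217
time_s: 27.9
ee_pos: [0.5187, 0.1012, 0.0732]
ee_rot: [-3.141, 0.0, 1.475]
contact_force: [-0.3, -0.5, -0.1]
finger_gap: 0.0217
```

```bash
for i in 1 2; do python3 -m creep '{"hand":[2,2,2],"offset":[[0,0,0.06],[0,0,0.06],[0,0,0.06]],"dr":[[0,0,0],[0,0,0],[0,0,0]]}' | grep -E "pos|force"; done
```

```text
ee_pos: [0.5188, 0.1012, 0.0728]
contact_force: [0.7, -0.1, -0.6]
ee_pos: [0.519, 0.1012, 0.0724]
contact_force: [-0.6, -0.3, 2.5]
```

```bash
python3 -m creep '{"hand":[2.6,3.4,3.4,3.4,3.4,3.4,3.4,3.4,3.4,3.4,3.4,3.4,3.4,3.4,3.4],"offset":[[0,0,0],[0,0,0],[0,0,0],[0,0,-0.5],[0,0,-2],[0,0,-4],[0,0,-7],[0,0,-10],[0,0,-12],[0,-3,-13],[0,-6,-13],[0,-6,-13],[0,-6,-13],[0,-6,-13],[0,-6,-13]],"dr":[[0,0,0],[0,0,0],[0,0,0],[0,0,0],[0,0,0],[0,0,0],[0,0,0],[0,0,0],[0,0,0],[0,0,0],[0,0,0],[0,0,0],[0,0,0],[0,0,0],[0,0,0]]}'
python3 - <<'E'
from h import *
from workcell import bot,cams
w=cams.capture("wrist"); t=cams.capture("scene"); np.savez("pics/w11.npz",**w); np.savez("pics/s11.npz",**t); np.savez("pics/t11.npz",**cams.capture("top"))
a=cv2.resize(w["color"][200:400,220:420,::-1],(400,400),interpolation=cv2.INTER_CUBIC); b=cv2.resize(t["color"][190:290,295:395,::-1],(400,400),interpolation=cv2.INTER_CUBIC)
cv2.imwrite("pics/w11.png",np.hstack([a,b]))
E
```

```text
time_s: 29.65
ee_pos: [0.4598, 0.1069, 0.2024]
ee_rot: [3.141, -0.0, 1.474]
contact_force: [0.6, 0.1, 0.1]
finger_gap: 0.034
```

View pics/w11.png

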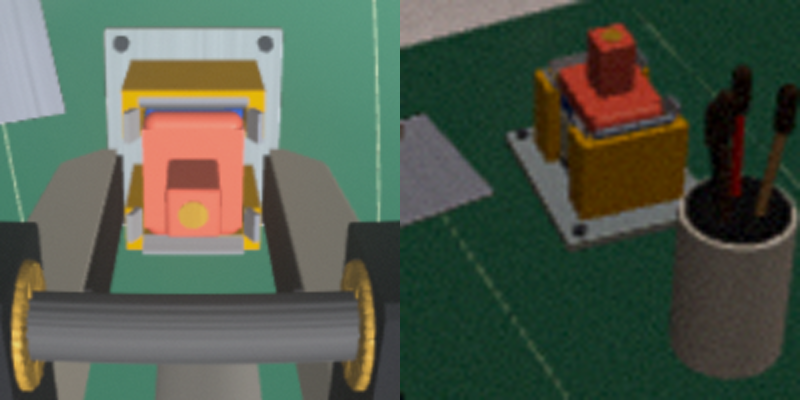

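The chest sits neck up between the walls with its neck central (wrist disc (193,215)); blue shows only as a sliver at the near end. The pot is standing. One numeric check that the bystanders haven't moved, then I hand in.

```bash
python3 - <<'E'
from h import *
from workcell import bot
a,b=dict(np.load("pics/top0.npz")),dict(np.load("pics/t11.npz"))
g=lambda c,x,y,r=20:cv2.cvtColor(c["color"],cv2.COLOR_RGB2GRAY)[y-r:y+r,x-r:x+r].astype(np.float32)
for n,(x,y) in dict(pot=(267,213),ochre=(164,242),green=(462,250),spatula=(312,325),small=(402,236),purple=(433,324)).items():
    sh,resp=cv2.phaseCorrelate(g(a,x,y),g(b,x,y),cv2.createHanningWindow((40,40),cv2.CV_32F)); print(n,np.round(sh,2),round(resp,2),np.abs(g(a,x,y)-g(b,x,y)).mean().round(1))
w=dict(np.load("pics/w11.npz"))
print("neck top z=.102",rect(plane(w,np.array([(166,191),(219,191),(220,236),(166,236)])/2+[220,200],.102,True)))
# disc triangulation wrist + scene
o1,d1=ray(w,np.array([(193,215)])/2+[220,200],True); s=dict(np.load("pics/s11.npz")); o2,d2=ray(s,np.array([(613-400,36)])/4+[295,190]); d1,d2=d1[0],d2[0]
k=np.linalg.lstsq(np.c_[d1,-d2],o2-o1,rcond=None)[0]; p,q=o1+d1*k[0],o2+d2*k[1]; print("disc",((p+q)/2*1e3).round(1),"gap mm",np.linalg.norm(p-q)*1e3)
E
```

```text
pot [0.1 0.1] 0.86 1.6
ochre [ 0.   -0.02] 0.84 1.2
green [0.03 0.01] 0.87 1.3
spatula [0.15 0.1 ] 0.81 14.7
small [-0.06  0.09] 0.83 1.3
purple [-0.05 -0.11] 1.04 1.4
neck top z=.102 (519.3, 102.9, 21.9, 20.3, 84.4)
disc [520.2 101.7 100.1] gap mm 2.1809790870972954
```

```bash
python3 -c "
from workcell import bot
print(bot.finish_job())"
```

```text
the job is handed in; nothing more can be done
None
```

The torso core is built in the jig in the order asked: torso block, spacer, then the chest plate with its neck up. I handed the job in at about 30 s of the 72 s allowed.

- **Seating:** each part was lowered until it touched, with at most about 7 N. Contact heights matched what was expected: TCP 12.6, 44.6 and 72.4 mm against 12.7, 44.6 and 72.5 mm. I let go only after contact.
- **Final position:** the neck top measured at (519.3, 102.9) mm and about –5.6° yaw. The jig centre is (520.0, 102.9) mm at –5.5°.
- **Height check disagreed slightly:** triangulating the disc on the neck gave 100.1 mm, where 102 mm was expected. The two rays missed each other by 2.2 mm, so this is within the 2 mm calibration and does not contradict the contact heights.
- **Camera bias:** the wrist camera showed a steady sideways offset of about 1.5 mm. I cancelled it by comparing each held part with the jig in the same picture.
- **Bystanders:** the pot, both jars, the spatula and the two look-alikes had moved no more than 0.15 pixel (about 0.3 mm) in the top view. The brightness around the spatula also changed, probably because the arm was over it or shading it.

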